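Reset a tripped bench supply

TASK

The bench supply has tripped and its wide bar key has popped out. With one fingertip on each, press the two round keys fully down together and keep both down for about two seconds, let both come up again, and only then push the bar key in so that it stays in. Pick nothing up, and leave the square keys, the dial and the things lying around as they are.

Things in the scene. Friction and masses are not known exactly. Their poses are not given: they have to be found in the camera images.
- supply: low white bench supply lying flat on the bench, fixed, 200 (its x) by 270 (its y) by 55 mm high; origin at the centre of its underside; its x points away from the robot at yaw 0. Two black plates (130 by 115 mm, 4 mm thick) lie side by side on its top, their top faces 59 mm above the bench; which plate is left and which is right varies. A dark display 110 mm long lies flush along its far edge. It may be pressed or touched, it does not move.
- reset_plate: the black plate with the two round keys and the bar key; origin at the centre of its underside, 55 mm above the bench; axes parallel to the supply's. Round keys at x +30 mm, y +28 and -28 mm; bar key at x -30 mm, y 0. The 56 mm between the round keys' centres hold nothing but the flat plate.
- reset_left_top (a point): centre of the top face of the round key on the plate's +y side: 25 mm diameter, flat, pointing up, white, 10 mm proud of the plate (69 mm above the bench) when up and 4 mm proud (63 mm) when fully down; the point moves with the key
- reset_right_top (a point): the same for the round key on the plate's -y side, 56 mm from the other centre to centre
- reset_left (a joint): travel of that key in m: 0 up, 0.006 fully down; sprung: about 1 N starts it, 3.7 N holds it fully down, and it rises again by itself
- reset_right (a joint): travel of that key in m: 0 up, 0.006 fully down; sprung: about 1 N starts it, 3.7 N holds it fully down, and it rises again by itself
- output_top (a point): centre of the top face of the bar key: oblong, 18 (plate x) by 36 mm (plate y), white, 10 mm proud of the plate (69 mm above the bench) when out, 4 mm proud (63 mm) when in; 60 mm nearer the plate's -x edge than the line of the round keys; the point moves with the key
- output (a joint): travel of the bar key in m: 0 out, 0.006 fully in; not sprung: it moves with about 2.5 N and stays where it is left
- channel_left (a joint): travel in m (0 up, 0.006 down) of a square white key, 24 by 24 mm, on the other black plate, placed there as the round keys are on theirs (x +30 mm, y +28 mm), standing as high as they do; not to be pressed
- channel_right (a joint): the same for the square key at y -28 mm of the other plate; not to be pressed
- channel_plate: the other black plate, same size and axes, with the two square keys and the dial (36 mm diameter, 16 mm high, at x -30 mm, y 0); origin at the centre of its underside
- dial_mark (a point): outer end of the black mark on top of the dial, 16 mm from the dial's axis; it shows where the dial is set, which is to stay
- meter: hand multimeter lying loose on the bench beside the supply, 160 by 78 by 45 mm high; origin at the centre of its underside; long side along its x
- spool: small aluminium solder spool, 44 mm diameter, 34 mm high, standing loose on top of the supply near its far left corner; origin at the centre of its underside
- driver: screwdriver lying loose on the bench on the other side of the supply, along its own x
Not all that is in view belongs to the job. Of the things that look like the spool, the largest one is meant. Of the things that look like the meter, take the one that is farthest from the robot's base at the start.

How it is judged:
By the outcome, as a careful person would: the job done as asked, in the order asked, and still so for the second after the job is handed in, with the robot touching nothing.
It also fails if it takes over 48 s, if anything falls off the work surface, if the arm or the gripper's body presses on something with over 40 N, if the wrist force passes 120 N, or if a joint passes its speed limit or range.

ROBOT

A 7-joint arm with a two-finger parallel gripper is mounted at the origin on the work surface. World frame = base frame: x ahead of the robot, y to its left, z up, the work surface at z = 0. Lengths are in m, angles in degrees, forces in N, time in s.
With the tool pointing down it reaches from about 0.425 to 0.875 m from the base axis. Payload 4.7 kg.
Tool frame: the origin (TCP) lies at the very end of the fingers, on their centre line; the grasp point (between the pads) lies 19 mm behind it; z points along the fingers, x is the direction in which the jaws open and shut, and the axes are right-handed (so a half turn about z gives the same grasp; the last joint's range is limited). The gripper opens to 87 mm and grips with 3 to 60 N. Pads are 19 mm wide; open, the fingers measure 117 mm over their backs; the gripper's body (75 mm by 190 mm) begins 51 mm behind the grasp point.
Start: joints at [67.271, 18.392, -4.016, 83.108, 1.295, 78.541, -3.26], TCP at [0.26, -0.596, 0.223] pointing down, gripper open.
Joint ranges: [-163.93, 163.93], [-17.29, 119.83], [-79.2, 71.16], [3.27, 140.29], [-89.18, 269.18], [5.43, 117.66], [-154.24, 154.24]. Speed limits (degrees/s): [147.25, 147.25, 180, 180, 180, 180, 180].

INTERFACE

Orientations are given as [roll, pitch, yaw] about the fixed x, y, z axes, in that order (R = Rz(yaw) Ry(pitch) Rx(roll)).
In Python, from cell import get_obs, viewer, env gives the robot as it stands.
- The arm moves only by the tool jog_arm, never from a script. Its argument "moves" is a list of rows, each a list of 7 numbers: the finger opening in cm, from 0 to 8.7, then the shift along the tool's x, y, z in cm, then the turn, a rotation vector about the tool's x, y, z in rad. In form: [[hand, x, y, z, rx, ry, rz], ...]. A call has 1 to 12 rows; each row is the pose to reach, as a shift and turn from the pose measured when the call began, along the tool's axes at that moment; what a row does not reach only later rows make up. A row lasts 1/12 s, in which the tool goes at most 41.7 mm and 7.16 degrees, less where a joint would pass 70% of its speed; a pose out of reach is approached as far as the arm can. A call with a gripper value outside its range is refused whole. The fingers move at their own pace and stop on an object; "squeeze" is the grip in N (left out, the last holds). Time passes only in rows, so rows that repeat a pose let the fingers close. It gives the time, the measured TCP pose, the force and the opening at its end, in the units of the state.
- get_obs(): the state, without advancing time (a new reading comes with each control period).
- viewer.read_camera(name): name is "scene" or "top" or "wrist"; returns the picture (400x640x3 uint8, red, green, blue); there is no depth.
- viewer.camera_params(name): a dict with "fx", "fy", "cx", "cy" (pixels), "extrinsics" (4x4, takes a point from camera to world coordinates). Camera axes: x right, y up, looking along -z (the intrinsics and any distortion apply to the point x, -y, -z); pixel columns grow to the right and rows downward; lengths in m; the calibration is good to about 2 mm. The wrist camera is an equidistant fisheye: a pixel r from the principal point sees the ray r / f radians off the axis. A picture is of the moment at which its call begins: read the wrist's pose just before it. camera_params takes no time and is no camera call; for the wrist camera it gives the pose at the moment of the call.
- env.sign_off(): hands the job in, once; it reports no verdict.
The state is a dict: "time_s": time; "qpos": joint angles; "joint_velocities": joint speeds; "effort": joint torques, N m; "tool_pos": TCP position; "tool_rot": TCP orientation; "force": force on the tool from outside, world axes, zero at the start; "wrist_torque": the same for the moment, N m; "grip_width": finger opening in m.
Only numpy, scipy, OpenCV 4.12 (cv2) and the standard library are available. Lean on these libraries where they do the work, as an engineer would, in place of code of your own. Each camera call takes 0.05 s, during which the arm holds its last target. There are 200 camera calls.

## Working session

There is one attempt and no reset: what is moved stays moved. The work goes in short steps, Python scripts to look and compute and a tool call to move; the robot and the scene stay as the last step left them, time stands still between calls to the robot, and variables do not carry over. Pictures are saved under pics/ and viewed, about 8 in all and at most 12, crops included, and the job is handed in when it is done.

Besides the shell and the picture viewer there is one more tool, called after "Emit:" in YAML: its name, and indented under it one key for each argument. jog_arm: Moves the arm, as the interface text tells. Its arguments: {"type":"object","properties":{"moves":{"type":"array"},"squeeze":{"type":"number"}},"required":["moves"]}

```bash
mkdir -p pics
cat > h.py <<'E'
import numpy as np,cv2
from cell import get_obs,viewer,env
def grab(n,f=None):
    im=viewer.read_camera(n)
    if f: cv2.imwrite('pics/'+f,im[:,:,::-1])
    return im
def ray(n,u,v,P=None):
    P=P or viewer.camera_params(n);E=np.array(P['extrinsics'])
    x=(u-P['cx'])/P['fx'];y=(v-P['cy'])/P['fy']
    if n=='wrist':
        r=np.hypot(x,y);s=np.sin(r)/r if r>1e-9 else 1;d=np.array([x*s,-y*s,-np.cos(r)])
    else: d=np.array([x,-y,-1])
    return E[:3,3],E[:3,:3]@d
def onz(n,u,v,z,P=None):
    o,d=ray(n,u,v,P);return o+d*(z-o[2])/d[2]
E
python3 - <<'E'
from h import *
a=grab('top','top.png');b=grab('scene','scene.png')
for n in('top','scene'):
    P=viewer.camera_params(n);print({k:(np.round(v,3).tolist()) for k,v in P.items()})
print(get_obs())
E
```

```text
{'fx': 376.168, 'fy': 376.168, 'cx': 319.158, 'cy': 199.413, 'extrinsics': [[0.01, 0.997, -0.07, 0.476], [-1.0, 0.01, 0.005, 0.065], [0.006, 0.07, 0.998, 0.995], [0.0, 0.0, 0.0, 1.0]]}
{'fx': 464.922, 'fy': 464.922, 'cx': 321.68, 'cy': 198.713, 'extrinsics': [[0.277, -0.753, 0.598, 1.15], [0.961, 0.218, -0.171, -0.127], [-0.002, 0.621, 0.783, 0.855], [0.0, 0.0, 0.0, 1.0]]}
{'time_s': 0.1, 'qpos': array([67.27099057, 18.43500338, -4.01659571, 83.1680739 ,  1.29515036,
       78.54080507, -3.25736185]), 'joint_velocities': array([ 0.01423422, -0.07879409, -0.00136297, -0.15509061, -0.02905397,
        0.04172422, -0.09106534]), 'effort': array([-3.04030018e-04, -4.92572057e+01, -4.05618399e-01, -3.13400209e+01,
       -6.40631374e-02,  3.94470873e-02,  9.91757042e-05]), 'tool_pos': array([ 0.25933648, -0.59548218,  0.22156745]), 'tool_rot': array([ 1.79994730e+02,  9.86372947e-02, -6.64577189e+01]), 'force': array([0.08435151, 0.01600886, 0.64082955]), 'wrist_torque': array([0.01647829, 0.01797813, 0.00357473]), 'grip_width': 0.08700594352797937}
```

View pics/top.png

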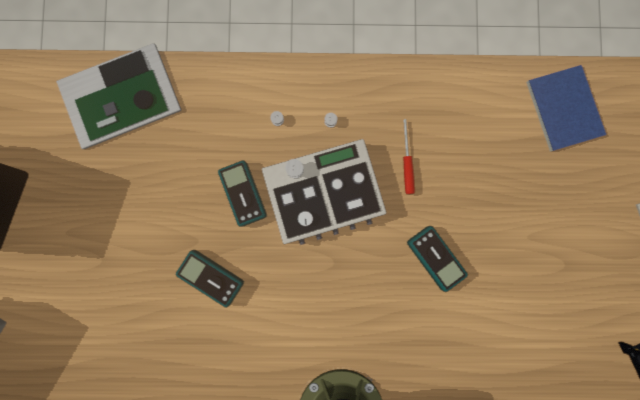

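View pics/scene.png

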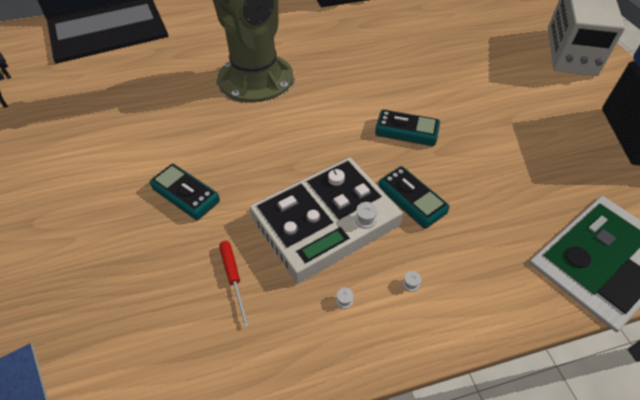

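The top view shows three meters at (242,193), (210,278) and (437,258), and three spools at (294,169), (277,118) and (331,119). The spool on the supply, (294,169), is the largest. Round keys are at about (337,184) and (358,178) with the bar at (355,204), so the reset plate is the right-hand one. The squares at (288,198) and (309,192) and the dial at (305,218) are on the left plate. Next I measure the keys in both views.

Run:
```python
from h import *
def keys(n,f,box):
    im=cv2.imread('pics/'+f);x0,y0,x1,y1=box
    g=im[y0:y1,x0:x1].min(2)
    m=((g>125)).astype(np.uint8)
    k,l,s,c=cv2.connectedComponentsWithStats(m)
    P=viewer.camera_params(n)
    for i in range(1,k):
        if 30<s[i,4]<400:
            u,v=c[i]+[x0,y0];print(n,np.round([u,v],1),s[i],np.round(onz(n,u,v,.069,P),4))
    return im[y0:y1,x0:x1]
a=keys('top','top.png',(260,135,390,245));b=keys('scene','scene.png',(245,155,405,285))
cv2.imwrite('pics/crop.png',np.hstack([cv2.resize(a,(390,330),interpolation=2),cv2.resize(b,(400,330),interpolation=2)]))
```

```text
top [358.3 177.3] [94 38 10 10 80] [ 0.5973 -0.0368  0.069 ]
top [336.6 183.5] [72 44 10 10 79] [0.5811 0.0169 0.069 ]
top [308.8 191.9] [43 52 12 11 95] [0.5596 0.0857 0.069 ]
top [287.  198.1] [22 58 11 11 93] [0.5437 0.1391 0.069 ]
top [354.4 203.5] [ 87  64  16  10 105] [ 0.5319 -0.0274  0.069 ]
top [304.8 218.2] [ 38  77  15  14 161] [0.4945 0.0947 0.069 ]
scene [336.3 175.4] [ 84  14  15  13 155] [0.4947 0.0946 0.069 ]
scene [362.1 188.9] [111  29  13  11  99] [0.5479 0.1375 0.069 ]
scene [341.  199.9] [ 89  39  14  12 105] [0.5644 0.0837 0.069 ]
scene [287.  201.5] [ 34  41  17  12 120] [ 0.5363 -0.0291  0.069 ]
scene [312.9 214.6] [62 55 12 10 96] [0.5855 0.015  0.069 ]
scene [290.1 226.4] [ 39  67  13  10 100] [ 0.6018 -0.0382  0.069 ]
```

View pics/crop.png

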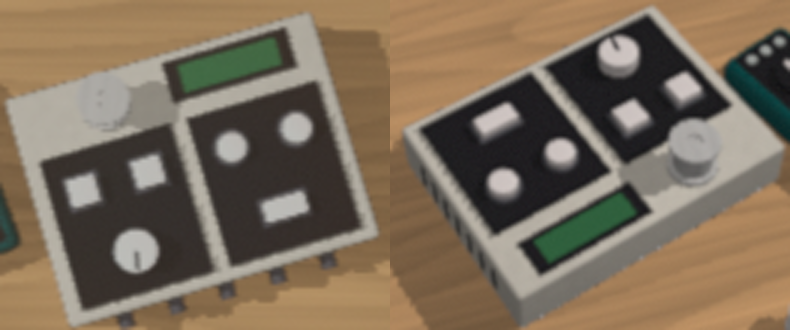

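Both views agree: left key ≈ (0.583, 0.016), right ≈ (0.600, −0.0375), 55.9 mm apart, yaw ≈ 17°. The bar is at (0.534, −0.028), where the geometry predicts it. I open the fingers to 41 mm so the 15 mm tips are 56 mm apart, and approach.

Emit:
jog_arm:
  moves:
    - [4.1,-40.4,-53.8,7,0,0,0.115]
    - [4.1,-40.4,-53.8,7,0,0,0.115]
    - [4.1,-40.4,-53.8,7,0,0,0.115]
    - [4.1,-40.4,-53.8,7,0,0,0.115]
    - [4.1,-40.4,-53.8,7,0,0,0.115]
    - [4.1,-40.4,-53.8,7,0,0,0.115]
    - [4.1,-40.4,-53.8,7,0,0,0.115]
    - [4.1,-40.4,-53.8,7,0,0,0.115]
    - [4.1,-40.4,-53.8,7,0,0,0.115]
    - [4.1,-40.4,-53.8,7,0,0,0.115]
    - [4.1,-40.4,-53.8,7,0,0,0.115]
    - [4.1,-40.4,-53.8,7,0,0,0.115]

```text
time_s: 1.1
tool_pos: [0.5048, -0.1613, 0.1703]
tool_rot: [180.0, 0.1, -73.1]
force: [1.3, 0.1, -0.0]
grip_width: 0.0409
```

Emit:
jog_arm:
  moves:
    - [4.1,-11.9,-12.7,5,0,0,0]
    - [4.1,-11.9,-12.7,5,0,0,0]
    - [4.1,-11.9,-12.7,5,0,0,0]
    - [4.1,-11.9,-12.7,5,0,0,0]
    - [4.1,-11.9,-12.7,5,0,0,0]
    - [4.1,-11.9,-12.7,5,0,0,0]
    - [4.1,-11.9,-12.7,5,0,0,0]

```text
time_s: 1.68
tool_pos: [0.5911, -0.0092, 0.1194]
tool_rot: [179.9, 0.1, -72.9]
force: [1.1, -1.4, -0.4]
grip_width: 0.0409
```

Run:
```python
from h import *
o=get_obs();P=viewer.camera_params('wrist');im=grab('wrist','w1.png')
print(o['time_s'],o['tool_pos'],o['tool_rot'],o['force'],o['grip_width'])
print({k:(np.round(v,3).tolist()) for k,v in P.items()})
g=im.min(2);k,l,s,c=cv2.connectedComponentsWithStats((g>125).astype(np.uint8))
for i in range(1,k):
    if 60<s[i,4]<6000: print(np.round(c[i],1),s[i],np.round(onz('wrist',*c[i],.069,P),4))
```

```text
1.6833 [ 0.59110006 -0.00922052  0.11940975] [ 1.79862427e+02  1.43007003e-01 -7.29109483e+01] [ 1.05949118 -1.43136034 -0.35134774] 0.04088287406460565
{'fx': 309.707, 'fy': 309.707, 'cx': 313.961, 'cy': 199.879, 'extrinsics': [[0.294, 0.92, 0.261, 0.662], [-0.956, 0.283, 0.079, 0.013], [-0.001, -0.272, 0.962, 0.282], [0.0, 0.0, 0.0, 1.0]]}
[623.2  13.3] [595   0  45  37 917] [ 0.8983 -0.2582  0.069 ]
[114.7  45.4] [   0   25  261   47 2361] [0.6789 0.1822 0.069 ]
[275.4  63.5] [225  51  91  26 276] [0.6886 0.0487 0.069 ]
[32.  76.6] [  0  68  67  19 510] [0.6417 0.2847 0.069 ]
[193.8  78.8] [161  71  70  18 164] [0.6647 0.1032 0.069 ]
[13.4 92.3] [  0  87  34  10 160] [0.6229 0.3152 0.069 ]
[ 51.4 116.5] [  35   92   34   49 1193] [0.6095 0.2434 0.069 ]
[ 17.2 110.6] [  1 104  33  13 228] [0.6059 0.303  0.069 ]
[ 16.9 127.9] [  0 119  35  19 309] [0.5887 0.3003 0.069 ]
[ 17.3 145. ] [  0 137  38  17 116] [0.5716 0.2973 0.069 ]
[555.7 183.5] [ 507  149  125   85 1387] [ 0.6822 -0.2053  0.069 ]
[ 26.5 164.4] [  1 150  42  30 202] [0.5556 0.2783 0.069 ]
[ 23.3 191.8] [   0  156   55  
[... 789 characters left out ...]
  17  43 311] [0.3974 0.3427 0.069 ]
[628.  266.6] [616 258  24  16 107] [ 0.6381 -0.4175  0.069 ]
[325.3 276.4] [251 273 149   7 749] [ 0.5475 -0.0313  0.069 ]
[126.2 295.2] [117 278  23  32 217] [0.4624 0.138  0.069 ]
[313.9 293.9] [292 290  45   9 398] [ 0.529  -0.0277  0.069 ]
[ 10.  310.3] [  0 296  26  34 295] [0.323  0.3586 0.069 ]
[ 18.9 335.8] [  0 316  39  40 222] [0.2729 0.3551 0.069 ]
[631.5 352. ] [618 330  22  41 506] [ 0.4988 -0.6459  0.069 ]
[ 28.5 364.8] [  0 344  56  41 149] [0.2011 0.3577 0.069 ]
[ 14.5 387.3] [  0 367  42  33 386] [0.0464 0.4613 0.069 ]
[ 34.3 386.7] [ 20 377  31  22  82] [0.1264 0.3707 0.069 ]
[483.9 395.6] [471 389  23  11 118] [ 0.4258 -0.2795  0.069 ]
```

View pics/w1.png

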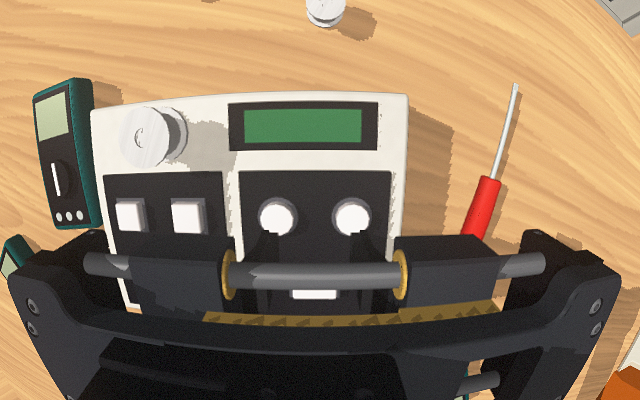

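The wrist view shows both round keys under the fingertips, at (276,218) and (351,218), and the bar at (314,294). The wrist midpoint (0.591, −0.008) is within 2 mm of the TCP and the yaw agrees, so I descend.

Emit:
jog_arm:
  moves:
    - [4.1,0,0,2.5,0,0,0]
    - [4.1,0,0,4.5,0,0,0]
    - [4.1,0,0,4.5,0,0,0]
    - [4.1,0,0,4.5,0,0,0]

```text
time_s: 2.07
tool_pos: [0.5899, -0.0133, 0.0745]
tool_rot: [179.8, 0.1, -73.2]
force: [-0.2, 0.7, -0.2]
grip_width: 0.0411
```

Run:
```python
from h import *
im=grab('wrist');cv2.imwrite('pics/w2.png',cv2.resize(im[150:330,180:440,::-1],(780,540),interpolation=2))
o=get_obs();print(o['time_s'],o['tool_pos'],o['tool_rot'],o['force'],o['grip_width'])
```

```text
2.1167 [ 0.59107434 -0.01276206  0.07570043] [ 1.79895339e+02  2.67709455e-02 -7.31979742e+01] [ 0.15533621  0.51566871 -0.25068716] 0.04116804012616366
```

View pics/w2.png

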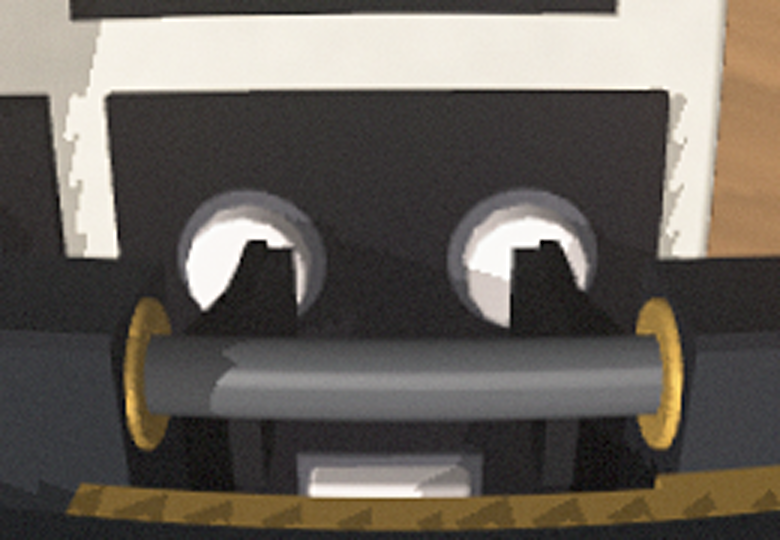

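The fingertips are over both keys at crop pixels (272,245) and (535,245), against key centres (245,262) and (528,262). They sit about 3 mm toward −y and slightly narrow. I shift, widen to 4.5 cm, then press.

Emit:
jog_arm:
  moves:
    - [4.5,-0.3,-0.1,0,0,0,0]
    - [4.5,-0.3,-0.1,0,0,0,0]
    - [4.5,-0.3,-0.1,0.1,0,0,0]
    - [4.5,-0.3,-0.1,0.2,0,0,0]

```text
time_s: 2.45
tool_pos: [0.5918, -0.0096, 0.0746]
tool_rot: [180.0, -0.0, -73.2]
force: [0.1, 0.0, 0.2]
grip_width: 0.045
```

Run:
```python
from h import *
im=grab('wrist');cv2.imwrite('pics/w3.png',cv2.resize(im[190:280,220:400,::-1],(720,360),interpolation=2))
o=get_obs();print(o['time_s'],o['tool_pos'],o['tool_rot'],o['force'],o['grip_width'])
```

```text
2.5 [ 0.59141307 -0.00966331  0.07406372] [ 1.79933598e+02  5.46077503e-04 -7.31962181e+01] [-0.40317053  0.69754965 -1.14434725] 0.044970642334338874
```

View pics/w3.png

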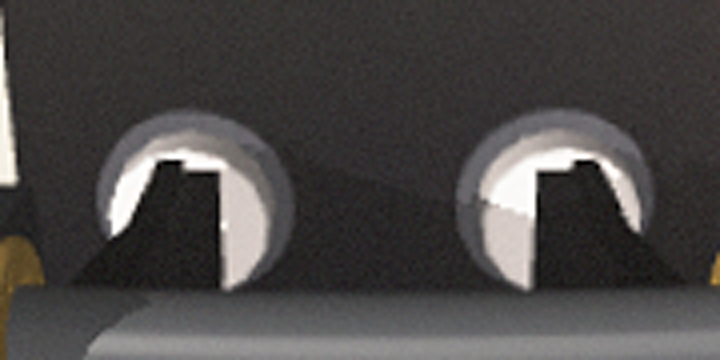

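The tips are now centred on both keys, at crop pixels (185,165) and (570,165). Pressing now.

Emit:
jog_arm:
  moves:
    - [4.5,0,0,0.5,0,0,0]
    - [4.5,0,0,0.9,0,0,0]
    - [4.5,0,0,1.2,0,0,0]
    - [4.5,0,0,1.3,0,0,0]
    - [4.5,0,0,1.3,0,0,0]

```text
time_s: 2.92
tool_pos: [0.5922, -0.0097, 0.0634]
tool_rot: [180.0, -0.1, -73.2]
force: [-4.8, -0.6, 14.4]
grip_width: 0.0453
```

Emit:
jog_arm:
  moves:
    - [4.5,0,0,0.2,0,0,0]
    - [4.5,0,0,0.25,0,0,0]
    - [4.5,0,0,0.25,0,0,0]
    - [4.5,0,0,0.25,0,0,0]
    - [4.5,0,0,0.25,0,0,0]
    - [4.5,0,0,0.25,0,0,0]
    - [4.5,0,0,0.25,0,0,0]
    - [4.5,0,0,0.25,0,0,0]
    - [4.5,0,0,0.25,0,0,0]
    - [4.5,0,0,0.25,0,0,0]
    - [4.5,0,0,0.25,0,0,0]
    - [4.5,0,0,0.25,0,0,0]

```text
time_s: 3.92
tool_pos: [0.5922, -0.0096, 0.0633]
tool_rot: [180.0, -0.1, -73.2]
force: [-7.3, 0.5, 17.4]
grip_width: 0.045
```

Run:
```python
from h import *
im=grab('wrist');cv2.imwrite('pics/w4.png',cv2.resize(im[190:280,220:400,::-1],(720,360),interpolation=2))
o=get_obs();print(o['time_s'],o['tool_pos'],o['tool_rot'],o['force'],o['wrist_torque'],o['grip_width'])
```

```text
3.9667 [ 0.59223848 -0.00960127  0.06333042] [ 1.79962365e+02 -1.18261335e-01 -7.31992124e+01] [-6.55376215 -0.23220953 17.76698713] [-1.10417909e-03  1.61681580e+00 -2.69837023e-02] 0.045142620072540385
```

View pics/w4.png

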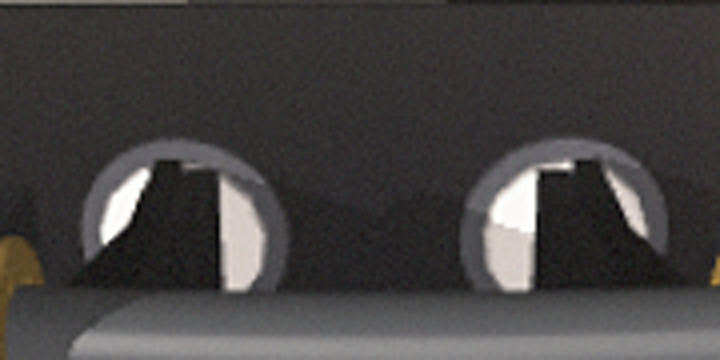

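Both keys are equally down: their side walls have disappeared in the crop and the load is balanced. I hold for about another second, then rise.

Emit:
jog_arm:
  moves:
    - [4.5,0,0,0.25,0,0,0]
    - [4.5,0,0,0.25,0,0,0]
    - [4.5,0,0,0.25,0,0,0]
    - [4.5,0,0,0.25,0,0,0]
    - [4.5,0,0,0.25,0,0,0]
    - [4.5,0,0,0.25,0,0,0]
    - [4.5,0,0,0.25,0,0,0]
    - [4.5,0,0,0.25,0,0,0]
    - [4.5,0,0,0.25,0,0,0]
    - [4.5,0,0,0.25,0,0,0]
    - [4.5,0,0,0.25,0,0,0]
    - [4.5,0,0,-3,0,0,0]

```text
time_s: 4.97
tool_pos: [0.5882, -0.0099, 0.0889]
tool_rot: [179.4, 0.1, -73.2]
force: [-0.7, 0.2, -1.0]
grip_width: 0.0452
```

Emit:
jog_arm:
  moves:
    - [4.5,0,0,-3,0,0,0]
    - [0,0,0,-3,0,0,0]
    - [0,0,0,-3,0,0,0]
    - [0,0,0,-3,0,0,0]
    - [0,0,0,-3,0,0,0]
    - [0,0,0,-3,0,0,0]

```text
time_s: 5.47
tool_pos: [0.5875, -0.0099, 0.1173]
tool_rot: [179.3, 0.1, -73.2]
force: [0.5, 0.1, 0.5]
grip_width: 0.0196
```

Emit:
jog_arm:
  moves:
    - [0,0.1,3,0,0,0,0]
    - [0,0.1,5.6,1,0,0,0]
    - [0,0.1,5.6,3,0,0,0]
    - [0,0.1,5.6,3.3,0,0,0]
    - [0,0.1,5.6,3.3,0,0,0]
    - [0,0.1,5.6,3.3,0,0,0]

```text
time_s: 5.97
tool_pos: [0.5343, -0.0266, 0.0851]
tool_rot: [179.3, 0.2, -73.2]
force: [-0.8, 0.6, 0.4]
grip_width: 0.0006
```

Run:
```python
from h import *
im=grab('wrist');cv2.imwrite('pics/w5.png',cv2.resize(im[110:310,200:450,::-1],(750,600),interpolation=2))
o=get_obs();print(o['time_s'],o['tool_pos'],o['tool_rot'],o['force'],o['grip_width'])
```

```text
6.0167 [ 0.53482139 -0.02654612  0.08557377] [ 1.79359214e+02  1.37989053e-01 -7.31569960e+01] [-0.30224865 -0.55283541  0.0037614 ] -0.00013791346090522114
```

View pics/w5.png

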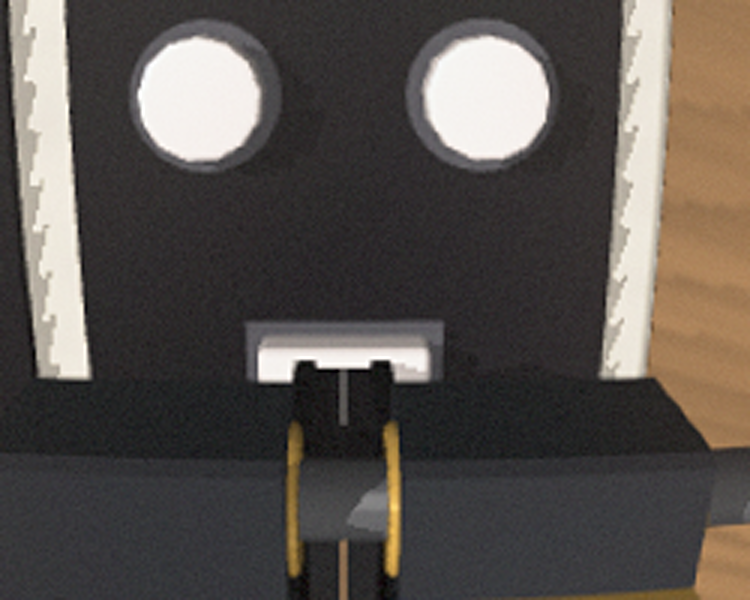

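Both round keys are up again. The closed fingertips at (343,365) are centred on the bar, which spans x 258–430. Pressing the bar.

Emit:
jog_arm:
  moves:
    - [0,0,0,1.2,0,0,0]
    - [0,0,0,1.7,0,0,0]
    - [0,0,0,2.1,0,0,0]
    - [0,0,0,2.4,0,0,0]
    - [0,0,0,2.5,0,0,0]
    - [0,0,0,2.5,0,0,0]
    - [0,0,0,2.5,0,0,0]

```text
time_s: 6.6
tool_pos: [0.5356, -0.0261, 0.0631]
tool_rot: [179.4, 0.1, -73.1]
force: [-5.3, 0.4, 16.2]
grip_width: 0.0002
```

Bottomed at z 0.063 with 16 N. I give it a short extra push, then withdraw and check.

Emit:
jog_arm:
  moves:
    - [0,0,0,0.3,0,0,0]
    - [0,0,0,0.3,0,0,0]
    - [0,0,0,0.3,0,0,0]
    - [0,0,0,-4,0,0,0]
    - [0,0,0,-8,0,0,0]
    - [0,0,0,-12,0,0,0]
    - [0,10,10,-14,0,0,0]
    - [0,20,10,-14,0,0,0]
    - [0,20,10,-14,0,0,0]
    - [0,20,10,-14,0,0,0]
    - [0,20,10,-14,0,0,0]
    - [0,20,10,-14,0,0,0]

```text
time_s: 7.6
tool_pos: [0.497, -0.2533, 0.2036]
tool_rot: [179.3, -0.1, -73.6]
force: [0.1, -0.5, 0.4]
grip_width: 0.0004
```

Run:
```python
from h import *
o=get_obs();print(o['time_s'],o['tool_pos'],o['force'])
a=cv2.imread('pics/scene.png');b=grab('scene')[:,:,::-1];t=grab('top','top2.png')
f=lambda i:cv2.resize(i[155:285,245:405],(400,325),interpolation=2)
cv2.imwrite('pics/end.png',np.hstack([f(a),f(b)]))
```

```text
7.6 [ 0.49702614 -0.25334567  0.20360829] [ 0.08329977 -0.48477635  0.40289483]
```

View pics/end.png

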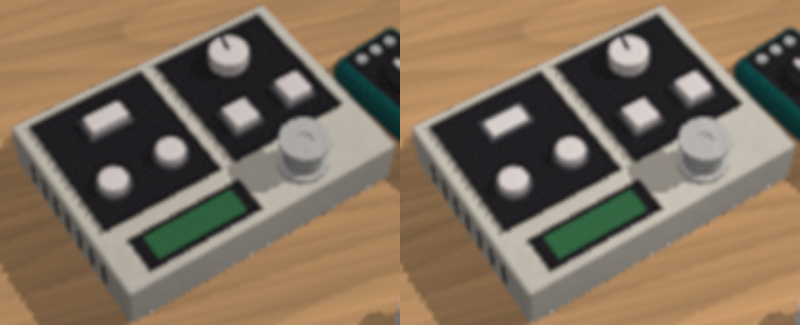

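The bar is in and stays in, at (507,122) in the right half. The round keys are up, and the squares, dial and spool look unchanged. The arm is clear, so I hand in.

```bash
python3 -c "
from h import *
env.sign_off()"
```

```text
the job is handed in; nothing more can be done
```

The job is done and handed in at about 7.6 s.

- **Round keys:** I pressed both together, one fingertip on each. They bottomed at z ≈ 63 mm with a balanced 14–18 N and stayed down for about 2.1 s. I then let them up, and the wrist view showed both back up.
- **Bar key:** After that I pushed it in with the closed fingertips until it stopped at 63 mm under about 16 N.
- **Last checks:** The before and after scene crops show the bar key in, both round keys up, and the square keys, dial and spool unchanged. I did not compare the meter and screwdriver closely, but the arm never went near them. The arm ended clear of everything, with force near zero.
- **Disagreement:** The wrist camera and the fixed cameras differed by about 2 mm on where the round keys were. I also shifted the fingers about 3 mm and widened them 4 mm before pressing. No check failed.

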